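# Turn a stuck chocolate out of its mould

## Task

Slide the small plate along the worktop, without lifting it and without disturbing the two piping nozzles, until it lies centred under the place where the mould comes down. Then swing the mould over by its bar handle (if it will not move, its locking bolt is home and must be drawn first) and knock it on its stop, lifting it a little way and letting it drop, as often as it takes for the stuck chocolate to fall out onto the plate. Never touch the chocolate, leave everything else where it stands, and leave the mould turned over with the chocolate lying on the plate.

Things in the scene. Friction and masses are not known exactly. Their poses are not given: they have to be found in the camera images.
- stand: Fixed grey metal turn-over stand, in a new place and yaw each time. Origin: on the worktop below the hinge axle. z up, x along the axle, which lies 90 mm above the worktop between two posts 107 mm high (at x = -45 and +45 mm). Dark base plate 10 mm thick, x -115 to +75 mm, y -12 to +68 mm. Nothing of it lies below the mould on its -y side, where the plate goes.
- mould (a joint): Mould angle about the stand's x axis, rad. 0: upright, arm level along the stand's +y, mouth up (start). 1.57: arm straight up. 3.14: turned over, arm level along -y, mouth down, on its stop. It falls to the side it leans to, damped: a fall of 0.3 to 0.6 rad onto the stop is a full knock, higher adds little. If bolted it stops at 0.05 to 0.09 rad; free, the handle lifts at about 2 N.
- mould_handle (a point): Middle of the handle, a dark round bar 10 mm thick, 60 mm long, parallel to the axle and 160 mm from it (90 mm above the worktop at both ends of the swing), on two 7 mm prongs 27 mm either side of its middle; clear gap between bar and mould 34 mm. It can be pinched from above, jaws closing across it, and turns in the jaws along its arc.
- mould_mouth (a point): Centre of the mould's open mouth, 100 mm from the axle, between axle and handle. The mould is a grey metal box 46 x 42 x 30 mm on the swing arm; the mouth lies 12 mm above the axle's height when upright and 12 mm below it when turned over (78 mm above the worktop).
- drop_point (a point): Point on the worktop, fixed to the stand at y = -100 mm in its frame, straight below the mould's mouth when it is turned over. The plate's centre belongs here; placed so, its edge clears the stand's base by 6 mm.
- bolt_track (a point): Middle of the travel of the locking bolt's knob, fixed to the stand, 125 mm above the worktop. The knob is upright, round, 12 mm thick, top 136 mm and foot 106 mm above the worktop. Its axis starts anywhere from 9 mm to the stand's +x side (home) to 9 mm to the -x side (drawn) of this point. It slides at about 2 N, stays where put, and frees the arm once drawn over 10 mm of its 18 mm.
- chocolate: Dark brown chocolate block, 30 x 30 x 22 mm, about 40 g, origin at its centre. It is stuck in the mould: turning the mould over does not free it, each knock of the mould on its stop (the first fall onto the stop counts) moves it out by some 2 to 6 mm, and after 7 to 10 mm, usually 2 to 5 knocks, it falls onto the plate.
- plate: Round cream china plate with a raised rim, 165 mm across, 18 mm high, 0.22 kg, flat floor 110 mm across and 8 mm above the worktop. Origin: centre of its underside. Behind the worktop, from x = 0.695 m on, runs a fixed ledge 100 mm high with tall glassware on it: keep the hand clear of it.
- nozzle_a: Steel piping nozzle standing on its wide end, a cone 23 mm across and 34 mm high, loose and light. Origin: centre of its foot. The two nozzles stand either side of the plate's way and may have changed places.
- nozzle_b: Like nozzle_a, 21 mm across, 29 mm high. Origin: centre of its foot.
- creamer: Bystander: small steel jug, 58 x 82 x 64 mm, origin at the centre of its underside.
- cup: Bystander: cream china coffee cup, 59 x 83 x 52 mm, origin at the centre of its underside.
- pepper: Bystander: white pepper pot, 44 mm across, 90 mm high, origin at the centre of its underside.
- teaspoon: Bystander: steel teaspoon, 130 x 26 x 11 mm, origin at the centre of its underside.
- sand_timer: Bystander: wooden sand timer, 56 mm across, 108 mm high, origin at the centre of its underside.
- jar: Bystander: spice jar with a dark cap, 44 mm across, 105 mm high, origin at the centre of its underside.
Mind the look-alikes: they are no part of the job. There is more than one size of the plate; the job needs the larger.

How it is judged (in metres and radians):
On the way, in this order (a step that is already met when the one before it is completed fails the run):
1. the plate lies under the drop point, its centre within 30 mm of it, with the mould not yet turned over (horizontal distance between plate and drop_point below 0.03 m and value of joint mould below 1.4 rad), for 0.2 s.
2. the mould has been swung over to the plate's side (value of joint mould above 2 rad).
3. the chocolate has come out of the mould (height (world z) of chocolate below 0.05 m), for 0.1 s.
At the end, for the whole second after the job is handed in: The chocolate lies at rest on the plate (its centre within 70 mm of the plate's), the plate is flat on the worktop with its centre within 40 mm of the drop point, and the mould rests turned over (joint above 3.0 rad) (horizontal distance between chocolate and plate below 0.07 m and height (world z) of chocolate between 0.014 and 0.04 m and contact force between chocolate and plate above 0.05 N and linear speed of chocolate below 0.02 m/s and horizontal distance between plate and drop_point below 0.04 m and height (world z) of plate below 0.01 m and value of joint mould above 3 rad); the robot touches nothing.
It fails at once if the robot touches the chocolate (contact force between any of the fingers, the arm and chocolate above 0.3 N).
It fails at once if the plate is lifted more than 20 mm or tipped by more than 15 degrees (height (world z) of plate above 0.02 m or angle between plate's own z axis and vertical above 0.26 rad).
It fails at once if a nozzle is knocked over or moved by more than 15 mm (distance of any of nozzle_a, nozzle_b from where it was at the start of the episode above 0.015 m or angle between any of nozzle_a, nozzle_b's own z axis and vertical above 0.5 rad).
It fails at once if another bystander is moved by more than 25 mm (distance of any of creamer, cup, pepper, teaspoon, sand_timer, jar from where it was at the start of the episode above 0.025 m).
It also fails if it takes over 72 s, if anything falls off the work surface, if the arm or the gripper's body presses on something with over 40 N, if the wrist force passes 120 N, or if a joint passes its speed limit or range.

## Robot

A 6-joint arm with a two-finger parallel gripper is mounted at the origin on a cart in front of the work surface, level with it; the furniture and walls round the work are solid. World frame = base frame: x ahead of the robot, y to its left, z up, the work surface at z = 0. Lengths are in mm, angles in rad, forces in N, time in s.
With the tool pointing down it reaches from about 300 to 775 mm from the base axis. Payload 14.6 kg.
Tool frame: the origin (TCP) lies midway between the tips of the shut fingers; the grasp point (between the pads) lies 19 mm behind it (pinch_z is the distance from the TCP to the grasp point, in mm); z points along the fingers, y is the direction in which the jaws open and shut (so a half turn about z gives the same grasp; the last joint's range is limited). The gripper opens to 94 mm and grips with 3 to 60 N. Pads are 16 mm wide; open, the fingers measure 119 mm over their backs; the gripper's body (75 mm by 177 mm) begins 78 mm behind the grasp point.
Start: joints at [-1.176, 0.3, 1.521, -0, 1.321, -0.067], TCP at [245.05, -492.382, 205.446] pointing down, gripper open.
Joint ranges: [-3.03, 3.03], [-0.79, 2.21], [0.23, 2.52], [-1.04, 4.18], [0, 3.07], [-2.55, 2.55]. Speed limits (rad/s): [2.22, 2.22, 2.57, 3.14, 3.14, 3.14].

## Interface

Orientations are given as [roll, pitch, yaw] about the fixed x, y, z axes, in that order (R = Rz(yaw) Ry(pitch) Rx(roll)).
In Python, from cell import read_state, camera, sign_off, pinch_z gives the robot as it stands. The module is installed in compiled form; this text tells all that it offers.
- The arm moves only by the tool servo_tool, never from a script. Its argument "series" is a list of rows, each a list of 6 numbers: the shift along the tool's x, y, z in cm, then the turn, a rotation vector about the tool's x, y, z in rad. In form: [[tx, ty, tz, rx, ry, rz], ...]. A call has exactly 10 rows; each row is the pose to reach, as a shift and turn from the pose commanded when the call began, along the tool's axes at that moment; what a row does not reach only later rows make up. A row lasts 1/12 s, in which the tool goes at most 41.7 mm and 7.16 degrees, less where a joint would pass 70% of its speed; a pose out of reach is approached as far as the arm can. A call with a gripper value outside its range is refused whole. "gripper" is the finger opening in cm, from 0 to 9.4, set as the call begins (left out, the last holds). The fingers move at their own pace and stop on an object; "grip_force" is the grip in N (left out, the last holds). Time passes only in rows, so rows that repeat a pose let the fingers close, or fill a call up. It gives the time, the measured TCP pose, the force and the opening at its end, in the units of the state.
- read_state(): the state, without advancing time (a new reading comes with each control period).
- camera(name): name is "scene" or "top" or "wrist"; returns a dict with "pixels" (400x640x3 uint8, red, green, blue), "fx", "fy", "cx", "cy" (pixels), "pose" (4x4, takes a point from camera to world coordinates); the wrist camera has in their place "mount" (4x4, takes a point from camera to tool coordinates, whose origin is the TCP and whose axes are the flange's). Camera axes: x right, y down, z forward; pixel columns grow to the right and rows downward; lengths in mm; the calibration is good to about 2 mm. A picture is of the moment at which its call begins: read the wrist's pose just before it. There is no depth.
- sign_off(): hands the job in, once; it reports no verdict.
The state is a dict: "clock": time; "joints": joint angles; "qd": joint speeds; "effort": joint torques, N m; "eef_pos": TCP position; "eef_rot": TCP orientation; "wrist_force": force on the tool from outside, world axes, zero at the start; "moment": the same for the moment, N m; "finger_gap": finger opening in mm.
Only numpy, scipy, OpenCV 4.12 (cv2) and the standard library are available. Lean on these libraries where they do the work, as an engineer would, in place of code of your own. Each camera call takes 0.05 s, during which the arm holds its last target.

## Working session

There is one attempt and no reset: what is moved stays moved. The work goes in short steps, Python scripts to look and compute and a tool call to move; the robot and the scene stay as the last step left them, time stands still between calls to the robot, and variables do not carry over. Pictures are saved under pics/ and viewed, and the job is handed in when it is done.

Besides the shell and the picture viewer there is one more tool, called after "Call:" by a JSON object that holds its "method" and its "body", one argument or row to a line. servo_tool: Moves the arm, as the interface text tells. Its arguments: {"type":"object","properties":{"series":{"type":"array"},"gripper":{"type":"number"},"grip_force":{"type":"number"}},"required":["series"]}

```bash
mkdir -p pics; ls
python3 - <<'E'
from cell import read_state, camera, pinch_z
import cv2, numpy as np
print(pinch_z, read_state())
for n in ["scene","top","wrist"]:
    c=camera(n); cv2.imwrite(f"pics/{n}0.png",c["pixels"][:,:,::-1]); print(n,c["fx"],c["fy"],c["cx"],c["cy"]); print(np.round(c.get("pose",c.get("mount")),4).tolist())
E
```

```text
pics
18.8 {'clock': 0.0, 'joints': array([-1.17559449e+00,  3.00476021e-01,  1.52155293e+00, -1.39167264e-06,
        1.32067691e+00, -6.65964917e-02]), 'qd': array([-2.38737565e-03, -8.63088446e-05, -1.44372032e-03,  4.73289520e-04,
       -2.02200495e-04,  6.48120094e-04]), 'effort': array([-3.78014665e-04, -5.31809378e+01, -3.52739060e+01,  7.07588461e-02,
        2.43675703e-02, -5.70044585e-05]), 'eef_pos': array([ 244.96149315, -492.16278112,  204.89553104]), 'eef_rot': array([-3.14048182e+00, -7.27360994e-05,  4.61798632e-01]), 'wrist_force': array([ 0.08682032, -0.6682732 ,  0.75533689]), 'moment': array([ 0.0111194 ,  0.03243629, -0.02485217]), 'finger_gap': 94.25171904161687}
scene 364.84798838807063 364.84798838807063 311.66493317821846 203.8966072975909
[[-0.6642, -0.5832, 0.4676, -185.5884], [-0.7475, 0.512, -0.4233, 495.132], [0.0074, -0.6307, -0.776, 1241.126], [0.0, 0.0, 0.0, 1.0]]
top 417.5718367200867 417.5718367200867 314.3026551519727 197.40059416379785
[[0.0172, -0.9978, 0.0633, 406.1296], [-0.9996, -0.0158, 0.0217, -125.7921], [-0.0207, -0.0636, -0.9978, 1611.9197], [0.0, 0.0, 0.0, 1.0]]
wrist 287.2662328449377 287.2662328449377 316.8149228043349 199.4544119375295
[[0.0008, -0.958, -0.2867, 83.5536], [1.0, 0.0009, -0.0003, 0.193], [0.0005, -0.2867, 0.958, -179.0805], [0.0, 0.0, 0.0, 1.0]]
```

View pics/scene0.png

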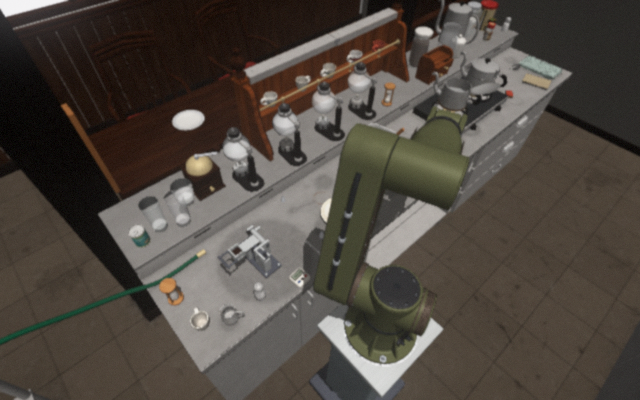

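View pics/top0.png

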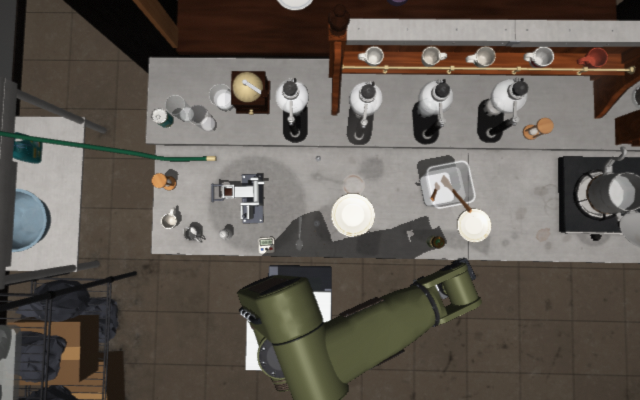

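View pics/wrist0.png

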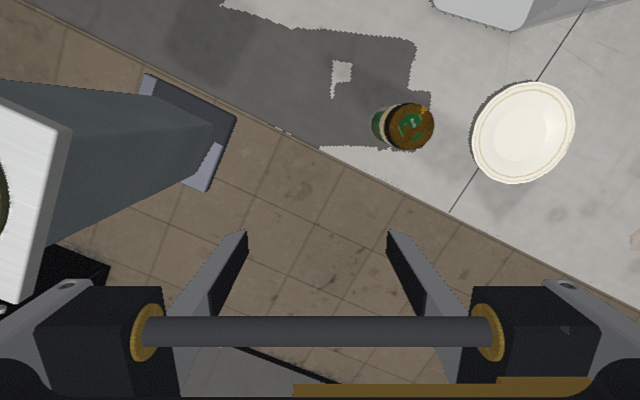

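The overhead view shows the large plate at (352,214), the small look-alike at (474,225) and the stand near (240,195). Enlarging that area.

```bash
cat > h.py <<'E'
from cell import read_state, camera, pinch_z
import cv2, numpy as np
from scipy.spatial.transform import Rotation as R
def ray(c,u,v,pose=None):
    P=c["pose"] if pose is None else pose
    d=P[:3,:3]@np.array([(u-c["cx"])/c["fx"],(v-c["cy"])/c["fy"],1]); return P[:3,3],d
def onz(c,u,v,z,pose=None):
    o,d=ray(c,u,v,pose); return o+d*(z-o[2])/d[2]
def proj(c,p,pose=None):
    P=c["pose"] if pose is None else pose
    q=P[:3,:3].T@(np.asarray(p,float)-P[:3,3]); return np.array([c["cx"]+c["fx"]*q[0]/q[2],c["cy"]+c["fy"]*q[1]/q[2]])
def wristpose(c,s):
    T=np.eye(4); T[:3,:3]=R.from_euler('xyz',s["eef_rot"]).as_matrix(); T[:3,3]=s["eef_pos"]; return T@c["mount"]
def crop(c,name,x0,y0,x1,y1,k):
    im=c["pixels"][y0:y1,x0:x1,::-1]; cv2.imwrite(name,cv2.resize(im,None,fx=k,fy=k,interpolation=cv2.INTER_CUBIC))
E
python3 - <<'E'
from h import *
c=camera("top"); crop(c,"pics/t1.png",200,150,400,260,4)
for n,u,v in [("plate",352,214),("small",474,225),("dot",318,157),("spot",352,184)]: print(n,onz(c,u,v,0))
c=camera("scene"); crop(c,"pics/s1.png",140,190,340,340,4)
E
```

```text
plate [ 446.62561858 -237.00318683    0.        ]
small [ 412.3759814  -702.99238551    0.        ]
dot [ 666.15193131 -102.36445261    0.        ]
spot [ 562.64848681 -235.67376837    0.        ]
```

View pics/t1.png

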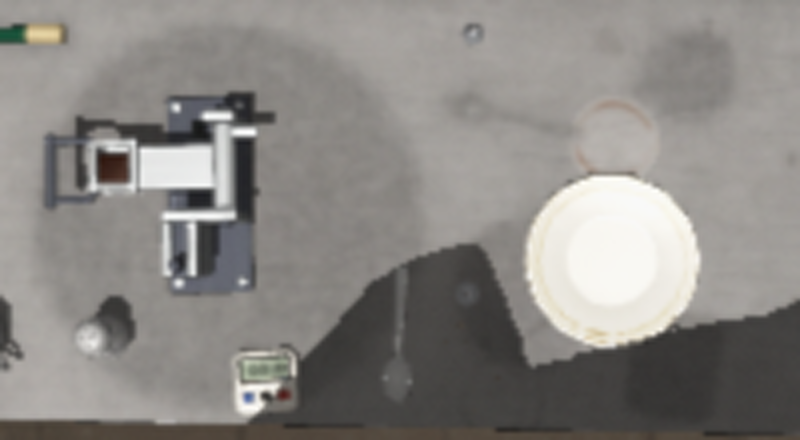

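View pics/s1.png

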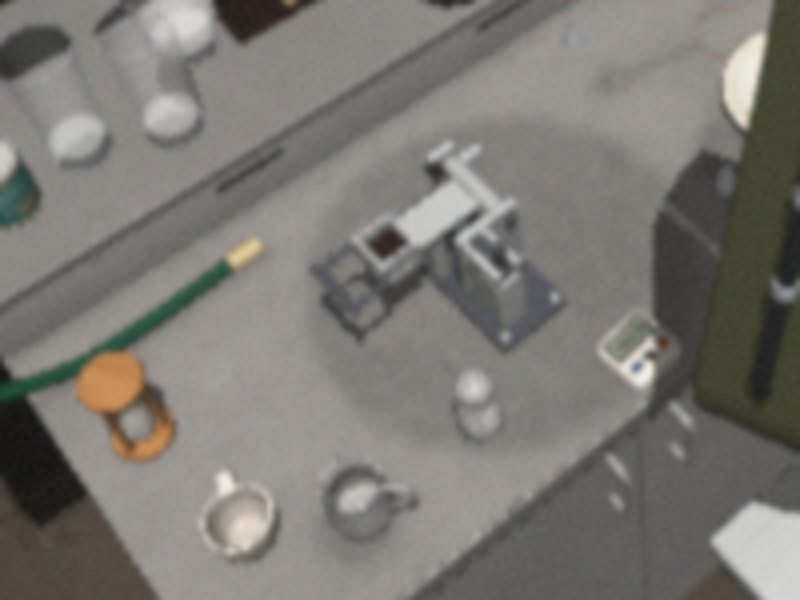

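The enlarged overhead view (4×, offset 200,150) shows the mould, brown inside, at (112,165) and the handle bar along x≈49, y 137–207. The base plate spans about (168–254, 97–292). The bolt knob is near (180,262), the nozzles at (472,33) and (468,293), and the plate at (612,260).

Run:
```python
from h import *
c=camera("top"); f=lambda x,y,z: np.round(onz(c,200+(x-1.5)/4,150+(y-1.5)/4,z),1)
for n,x,y,z in [("bar1",49,137,90),("bar2",49,207,90),("mouth",113,166,102),("baseTR",254,95,10),("baseBR",254,292,10),("baseBL",165,292,10),("baseTL",168,97,10),("noz1foot",472,36,5),("noz2",467,294,5),("spoon",397,380,3),("spoonend",404,270,3),("knobtop",180,258,136),("timer",267,380,10)]: print(n,f(x,y,z))
im=c["pixels"][:,:,::-1]; g=im[185:245,322:385]; m=((g[:,:,2]>170)&(g[:,:,0]>140)).astype(np.uint8)
cs,_=cv2.findContours(m,0,2); k=max(cs,key=cv2.contourArea); (u,v),r=cv2.minEnclosingCircle(k); print(u+322,v+185,r,onz(c,u+322,v+185,18),cv2.fitEllipse(k))
for q in cv2.split(im[:,:,:]): pass
print(onz(c,352,214,18), r*1600/417)
```

```text
bar1 [546.5 285.1  90. ]
bar2 [482.1 283.   90. ]
mouth [519.8 222.4 102. ]
baseTR [597.7 108.7  10. ]
baseBR [407.6 104.   10. ]
baseBL [406.1 189.7  10. ]
baseTL [594.6 192.2  10. ]
noz1foot [ 659.  -101.1    5. ]
noz2 [ 409.2 -100.5    5. ]
spoon [325.7 -34.7   3. ]
spoonend [431.2 -39.4   3. ]
knobtop [436.4 152.4 136. ]
timer [323.8  89.4  10. ]
354.19598388671875 209.93403434753418 26.79235076904297 [ 461.79910679 -243.93745968   18.        ] ((30.81201934814453, 27.969785690307617), (42.70719528198242, 47.639530181884766), 179.76588439941406)
[ 446.17340735 -235.76131371   18.        ] 102.80038664380996
```

Call:
{"method": "servo_tool", "body": {
  "series": [
    [3, -1.4, 0.6, 0, 0, -0.12],
    [6, -2.8, 1.2, 0, 0, -0.24],
    [9, -4.2, 1.8, 0, 0, -0.36],
    [12.5, -6, 2.4, 0, 0, -0.48],
    [16, -7.6, 3, 0, 0, -0.6],
    [19.5, -9.2, 3.6, 0, 0, -0.72],
    [23, -10.9, 4.2, 0, 0, -0.84],
    [26.5, -12.5, 5, 0, 0, -0.96],
    [29.1, -13.8, 5.5, 0, 0, -1.08],
    [29.1, -13.8, 5.5, 0, 0, -1.11]
  ],
  "gripper": 9.4
}}

```text
clock: 1.13
eef_pos: [445.9, -235.4, 149.4]
eef_rot: [-3.141, -0.001, 1.583]
wrist_force: [-0.2, -0.2, -0.8]
finger_gap: 94.0
```

```bash
cat > look.py <<'E'
from h import *
import sys
s=read_state(); n=sys.argv[1]
print(np.round(s["clock"],2),np.round(s["eef_pos"],1),np.round(s["eef_rot"],3),np.round(s["wrist_force"],1),np.round(s["finger_gap"],1))
for cam in sys.argv[2:]:
    c=camera(cam); cv2.imwrite(f"pics/{cam}{n}.png",c["pixels"][:,:,::-1])
    np.savez(f"pics/{cam}{n}.npz",pixels=c["pixels"],fx=c["fx"],fy=c["fy"],cx=c["cx"],cy=c["cy"],pose=wristpose(c,s) if cam=="wrist" else c["pose"])
E
python3 look.py 1 wrist top
```

```text
1.13 [ 445.9 -235.4  149.4] [-3.141e+00 -1.000e-03  1.583e+00] [-0.2 -0.2 -0.8] 94.0
```

View pics/wrist1.png

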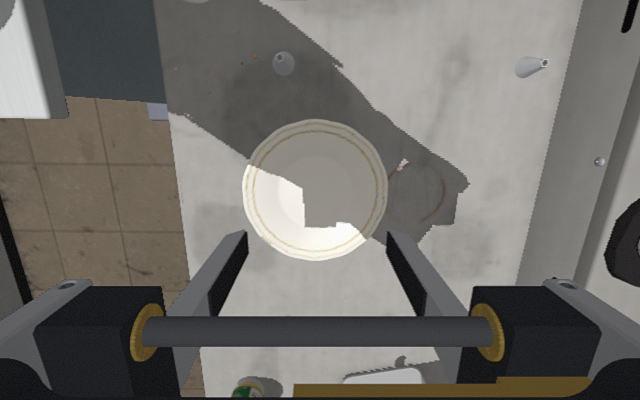

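View pics/top1.png

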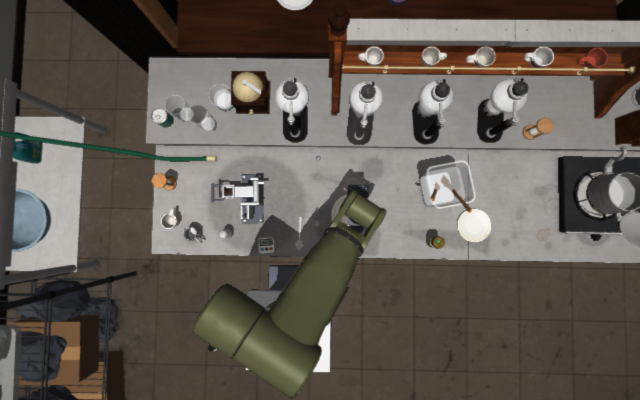

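The wrist view shows the plate spanning u 243–388, v 119–260, with nozzle feet near (284,66) and (522,70). I'm working out where they are.

Run:
```python
from h import *
c=dict(np.load("pics/wrist1.npz"))
P=np.array([onz(c,*p,18) for p in [(243,188),(388,188),(315,119.5),(315,260)]]); print(P.round(1)); print(P[:2].mean(0)[0],P[2:].mean(0)[1])
for p in [(284,64),(524,68)]: print(onz(c,*p,8))
for p in [(240,188),(316,133)]: pass
```

```text
[[ 363.2 -232.1   18. ]
 [ 524.8 -230.    18. ]
 [ 442.7 -157.5   18. ]
 [ 444.5 -320.4   18. ]]
444.0186191321543 -238.94256956676435
[ 410.32198901 -103.46415853    8.        ]
[ 656.01776417 -104.0771318     8.        ]
```

Call:
{"method": "servo_tool", "body": {
  "series": [
    [-0.1, -0.1, 2, 0, 0, 0],
    [-0.2, -0.2, 4, 0, 0, 0.01],
    [-0.35, -0.2, 6, 0, 0, 0.01],
    [-0.35, -0.2, 8, 0, 0, 0.01],
    [-0.35, -0.2, 10, 0, 0, 0.01],
    [-0.35, -0.2, 11.5, 0, 0, 0.01],
    [-0.35, -0.2, 12.5, 0, 0, 0.01],
    [-0.35, -0.2, 13.2, 0, 0, 0.01],
    [-0.35, -0.2, 13.7, 0, 0, 0.01],
    [-0.35, -0.2, 13.7, 0, 0, 0.01]
  ]
}}

```text
clock: 2.07
eef_pos: [441.8, -242.9, 13.1]
eef_rot: [-3.141, -0.0, 1.561]
wrist_force: [0.5, -0.3, 0.2]
finger_gap: 94.2
```

```bash
python3 look.py 2 wrist
```

```text
2.07 [ 441.8 -242.9   13.1] [-3.141 -0.     1.561] [ 0.5 -0.3  0.2] 94.2
```

View pics/wrist2.png

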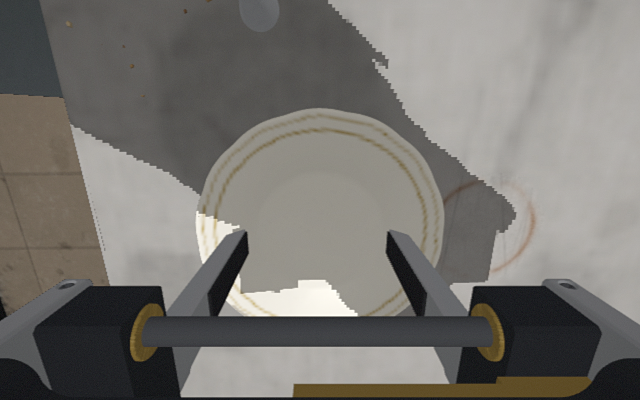

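Call:
{"method": "servo_tool", "body": {
  "series": [
    [0.1, 0.5, 0.05, 0, 0, 0],
    [0.3, 1.3, 0.1, 0, 0, 0],
    [0.6, 2.3, 0.1, 0, 0, 0],
    [1.0, 3.4, 0.1, 0, 0, 0],
    [1.5, 4.6, 0.1, 0, 0, 0],
    [2.1, 5.8, 0.1, 0, 0, 0],
    [2.8, 7.0, 0.1, 0, 0, 0],
    [3.6, 8.1, 0.1, 0, 0, 0],
    [4.5, 9.0, 0.1, 0, 0, 0],
    [5.0, 9.3, 0.1, 0, 0, 0]
  ]
}}

```text
clock: 2.95
eef_pos: [537.9, -192.7, 13.2]
eef_rot: [3.14, 0.001, 1.563]
wrist_force: [-3.1, -4.5, 6.7]
finger_gap: 93.9
```

```bash
python3 look.py 3 wrist
```

```text
2.95 [ 537.9 -192.7   13.2] [3.140e+00 1.000e-03 1.563e+00] [-3.1 -4.5  6.7] 93.9
```

View pics/wrist3.png

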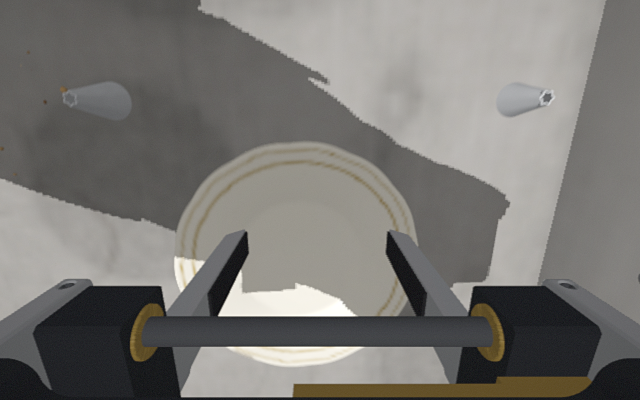

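```bash
cat > pl.py <<'E'
from h import *
import sys
c=dict(np.load(sys.argv[1])); a=[float(x) for x in sys.argv[2:6]]
l,r,t,b=a; um,vm=(l+r)/2,(t+b)/2
P=np.array([onz(c,*p,18) for p in [(l,vm),(r,vm),(um,t),(um,b)]]); print(P.round(1).tolist(),P[:2].mean(0),P[2:].mean(0))
E
python3 pl.py pics/wrist3.npz 175 418 141 367
python3 - <<'E'
from h import *
c=dict(np.load("pics/wrist3.npz"))
for p in [(120,101),(505,100)]: print(onz(c,*p,4))
E
```

```text
[[442.5, -198.7, 18.0], [605.6, -199.9, 18.0], [526.1, -124.7, 18.0], [521.4, -295.2, 18.0]] [ 524.05169804 -199.29409258   18.        ] [ 523.71389818 -209.95036866   18.        ]
[ 416.42816465 -100.78790571    4.        ]
[ 655.01161999 -101.91502086    4.        ]
```

Call:
{"method": "servo_tool", "body": {
  "series": [
    [0.3, 0.2, -0.1, 0, 0, 0],
    [1.0, 0.4, -0.1, 0, 0, 0],
    [2.1, 0.5, -0.1, 0, 0, 0],
    [3.4, 0.5, -0.1, 0, 0, 0],
    [4.8, 0.5, -0.1, 0, 0, 0],
    [6.2, 0.5, -0.1, 0, 0, 0],
    [7.6, 0.5, -0.1, 0, 0, 0],
    [9.0, 0.5, -0.1, 0, 0, 0],
    [10.4, 0.4, -0.1, 0, 0, 0],
    [11.6, 0.4, -0.1, 0, 0, 0]
  ]
}}

```text
clock: 3.83
eef_pos: [541.6, -76.7, 14.3]
eef_rot: [3.139, 0.001, 1.562]
wrist_force: [-0.6, -6.1, 6.5]
finger_gap: 93.8
```

```bash
python3 look.py 4 wrist
```

```text
3.83 [541.6 -76.7  14.3] [3.139e+00 1.000e-03 1.562e+00] [-0.6 -6.1  6.5] 93.8
```

View pics/wrist4.png

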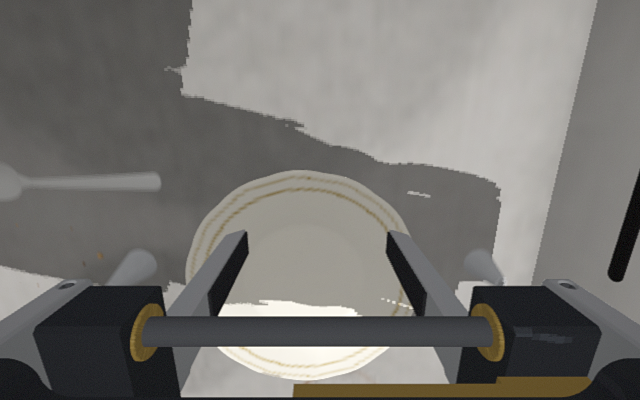

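```bash
python3 pl.py pics/wrist4.npz 187 414 170 380
python3 - <<'E'
from h import *
c=dict(np.load("pics/wrist4.npz"))
for p in [(160,182)]: print(onz(c,*p,4))
E
```

```text
[[451.5, -99.3, 18.0], [608.5, -100.7, 18.0], [531.7, -26.5, 18.0], [527.7, -193.3, 18.0]] [529.99788311 -99.97757413  18.        ] [ 529.7043431  -109.89411205   18.        ]
[435.91079503 -36.55505498   4.        ]
```

Call:
{"method": "servo_tool", "body": {
  "series": [
    [0.4, 0, 0, 0, 0, 0],
    [1.3, 0, 0, 0, 0, 0],
    [2.7, 0, 0, 0, 0, 0],
    [4.2, 0, 0, 0, 0, 0],
    [5.8, 0, 0, 0, 0, 0],
    [7.4, 0, 0, 0, 0, 0],
    [9.0, 0, 0, 0, 0, 0],
    [10.5, 0, 0, 0, 0, 0],
    [11.6, 0, 0, 0, 0, 0],
    [12.2, 0, 0, 0, 0, 0]
  ]
}}

```text
clock: 4.72
eef_pos: [542.6, 45.8, 14.3]
eef_rot: [3.139, 0.001, 1.563]
wrist_force: [-0.1, -6.9, 9.3]
finger_gap: 93.4
```

```bash
python3 look.py 5 wrist
```

```text
4.72 [542.6  45.8  14.3] [3.139e+00 1.000e-03 1.563e+00] [-0.1 -6.9  9.3] 93.4
```

View pics/wrist5.png

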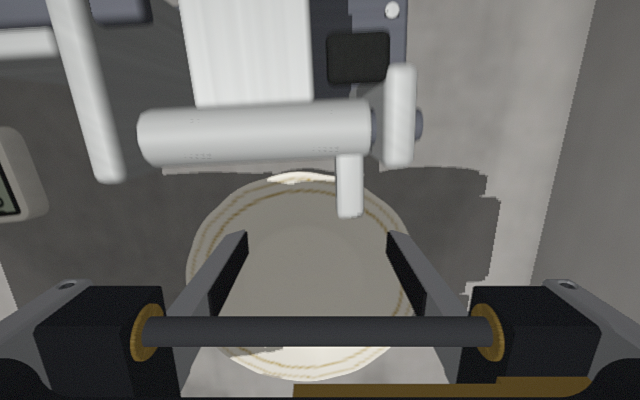

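Call:
{"method": "servo_tool", "body": {
  "series": [
    [0.2, 0, 0, 0, 0, 0],
    [0.4, 0, 0, 0, 0, 0],
    [0.7, -0.2, 0, 0, 0, 0],
    [0.7, -0.6, 0, 0, 0, 0],
    [0.7, -1.0, 0, 0, 0, 0],
    [0.7, -1.4, 0, 0, 0, 0],
    [0.7, -1.8, 0, 0, 0, 0],
    [0.7, -2.1, 0, 0, 0, 0],
    [0.7, -2.4, 0, 0, 0, 0],
    [0.7, -2.4, 0, 0, 0, 0]
  ]
}}

```text
clock: 5.6
eef_pos: [519.2, 52.5, 14.7]
eef_rot: [3.137, -0.0, 1.562]
wrist_force: [2.7, -0.4, 8.6]
finger_gap: 94.3
```

```bash
python3 look.py 6 wrist
```

```text
5.6 [519.2  52.5  14.7] [ 3.137 -0.     1.562] [ 2.7 -0.4  8.6] 94.3
```

View pics/wrist6.png

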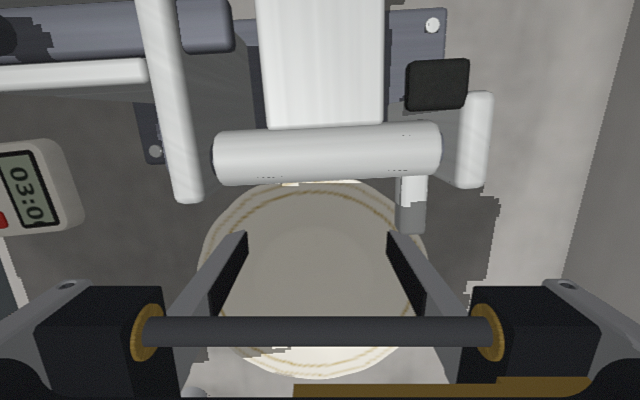

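```bash
python3 pl.py pics/wrist6.npz 197 430 179 378
python3 - <<'E'
from h import *
c=dict(np.load("pics/wrist6.npz"))
for p in [(213,157),(441,150),(190,200),(475,187)]: print(onz(c,*p,95))
for p in [(155,157),(434,25)]: print(onz(c,*p,10))
E
```

```text
[[435.7, 27.0, 18.0], [597.7, 25.4, 18.0], [517.3, 96.9, 18.0], [515.5, -62.4, 18.0]] [516.67108058  26.19588344  18.        ] [516.43889936  17.23845781  18.        ]
[483.71423853 122.02261229  95.        ]
[561.8118821  123.74589172  95.        ]
[473.76880043 106.7029456   95.        ]
[575.40436371 110.59560764  95.        ]
[416.28633928 110.36559029  10.        ]
[586.46686676 183.57870673  10.        ]
```

Call:
{"method": "servo_tool", "body": {
  "series": [
    [0, 0.1, -1, 0, 0, 0],
    [0, 0.1, -3, 0, 0, 0],
    [0, 0.1, -6, 0, 0, 0],
    [0, 0.1, -9, 0, 0, 0],
    [0, 0, -12, 0, 0, 0],
    [0, 0, -15, 0, 0, 0],
    [0, 0, -18, 0, 0, 0],
    [0, 0, -21, 0, 0, 0],
    [0, 0, -23, 0, 0, 0],
    [0, 0, -23, 0, 0, 0]
  ]
}}

```text
clock: 6.48
eef_pos: [518.8, 52.3, 248.3]
eef_rot: [3.135, -0.001, 1.562]
wrist_force: [0.3, 0.8, 0.1]
finger_gap: 93.7
```

```bash
python3 look.py 7 wrist top
```

```text
6.48 [518.8  52.3 248.3] [ 3.135e+00 -1.000e-03  1.562e+00] [0.3 0.8 0.1] 93.7
```

View pics/wrist7.png

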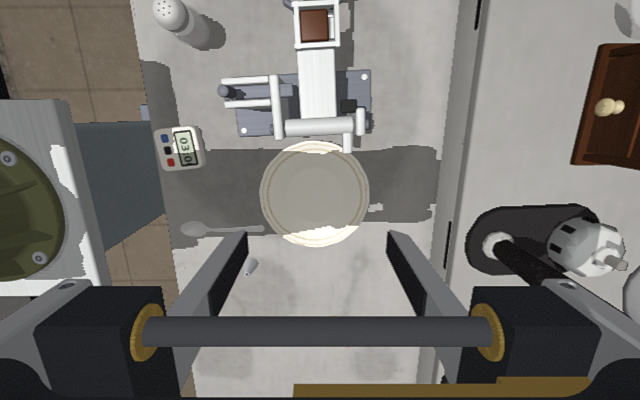

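View pics/top7.png

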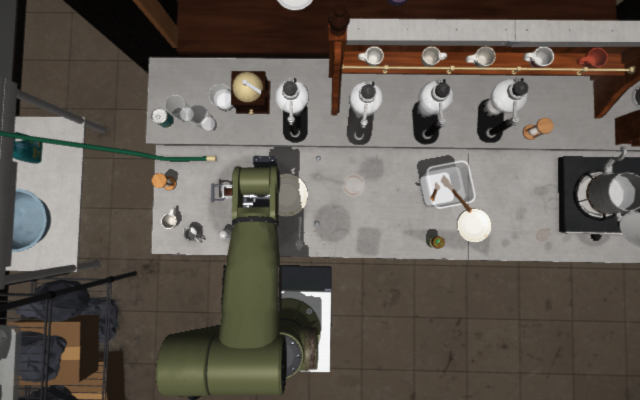

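```bash
python3 pl.py pics/wrist7.npz 260 369 140 247
python3 - <<'E'
from h import *
c=dict(np.load("pics/wrist7.npz")); crop(c,"pics/w7c.png",200,0,400,150,4)
E
```

```text
[[435.9, 23.8, 18.0], [597.0, 22.2, 18.0], [517.1, 100.7, 18.0], [515.5, -63.8, 18.0]] [516.44768785  22.99056407  18.        ] [516.3100932   18.45711461  18.        ]
```

View pics/w7c.png

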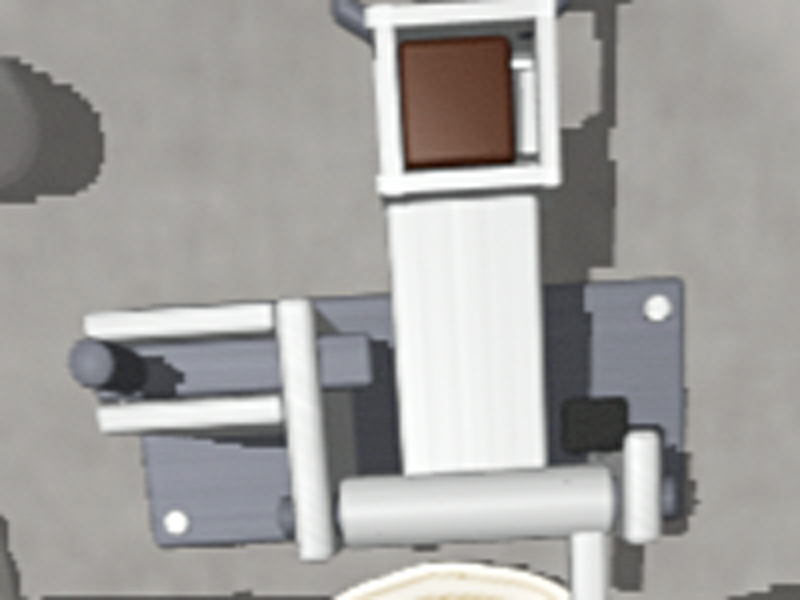

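Run:
```python
from h import *
c=dict(np.load("pics/wrist7.npz")); f=lambda x,y,z: np.round(onz(c,200+(x-1.5)/4,(y-1.5)/4,z),1)
for n,x,y,z in [("knob",93,362,136),("boltend",372,360,110),("TR",683,280,10),("BL",158,547,10),("BR",688,516,10),("TR mould outer",560,182,102),("mL",380,192,102),("mTR",556,5,102),("mTL",365,8,102),("axL",340,510,97),("axR",612,500,97)]: print(n,f(x,y,z))
A=f(158,547,10)[:2];B=f(683,280,10)[:2]
d=B-A; print(np.arctan2(d[1],d[0])-np.arctan2(80,190), np.hypot(*d),np.hypot(190,80))
```

```text
knob [431. 158. 136.]
boltend [495.3 160.  110. ]
TR [592.8 191.9  10. ]
BL [410.1 106.   10. ]
BR [598.  115.1  10. ]
TR mould outer [544.  202.7 102. ]
mL [498.  200.7 102. ]
mTR [542.4 241.7 102. ]
mTL [495.6 241.4 102. ]
axL [484.2 121.9  97. ]
axR [560.  123.9  97. ]
0.04097740957843743 201.88635416986452 206.15528128088303
```

The wrist view shows the plate at about (516,20), roughly 9 mm from the drop point estimate of (525,22). The bolt looks drawn, its tip short of the arm, so I'll try the handle first.

Call:
{"method": "servo_tool", "body": {
  "series": [
    [1.5, 0, -0.5, 0, 0, -0.12],
    [4, 0, -0.5, 0, 0, -0.24],
    [7, 0, 0, 0, 0, -0.36],
    [10, 0, 0, 0, 0, -0.48],
    [13, 0, 0, 0, 0, -0.6],
    [16, 0, 0, 0, 0, -0.72],
    [19, 0, 0, 0, 0, -0.84],
    [21.5, 0, 0, 0, 0, -0.96],
    [23, 0, 0, 0, 0, -1.08],
    [23, 0, 0, 0, 0, -1.2]
  ]
}}

```text
clock: 7.42
eef_pos: [518.7, 284.4, 241.2]
eef_rot: [-3.139, -0.003, 2.77]
wrist_force: [-0.0, -0.3, -0.7]
finger_gap: 94.1
```

Call:
{"method": "servo_tool", "body": {
  "series": [
    [0, 0, 1, 0, 0, -0.12],
    [0, 0, 2, 0, 0, -0.24],
    [0, 0, 3, 0, 0, -0.36],
    [0, 0, 4, 0, 0, -0.405],
    [0, 0, 5, 0, 0, -0.405],
    [0, 0, 6, 0, 0, -0.405],
    [0, 0, 7, 0, 0, -0.405],
    [0, 0, 7, 0, 0, -0.405],
    [0, 0, 7, 0, 0, -0.405],
    [0, 0, 7, 0, 0, -0.405]
  ],
  "gripper": 4
}}

```text
clock: 8.25
eef_pos: [520.0, 281.7, 173.8]
eef_rot: [3.141, 0.0, -3.117]
wrist_force: [-0.2, -0.0, 0.2]
finger_gap: 40.2
```

```bash
python3 look.py 8 wrist
```

```text
8.25 [520.  281.7 173.8] [ 3.141  0.    -3.117] [-0.2 -0.   0.2] 40.2
```

View pics/wrist8.png

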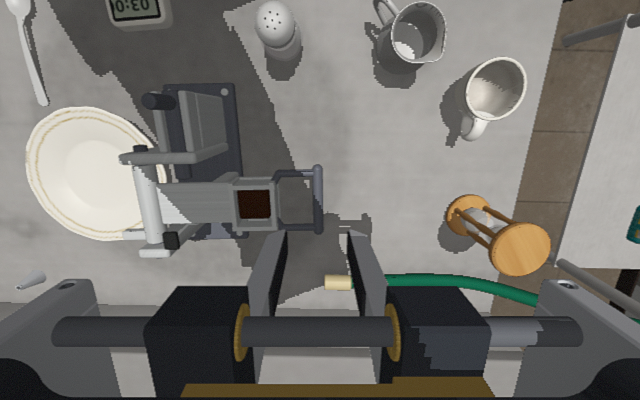

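Run:
```python
from h import *
c=dict(np.load("pics/wrist8.npz"))
for p,z in [((318,166),91),((318.5,232),91),((318,199),91),((151,100),136),((255,205),102)]: print(p,onz(c,*p,z).round(1))
```

```text
(318, 166) [482.  281.8  91. ]
(318.5, 232) [547.5 284.   91. ]
(318, 199) [513.7 282.6  91. ]
(151, 100) [429.6 160.9 136. ]
(255, 205) [517.6 224.9 102. ]
```

Call:
{"method": "servo_tool", "body": {
  "series": [
    [0.1, 0.05, 0.5, 0, 0, 0],
    [0.2, 0.1, 1.5, 0, 0, 0],
    [0.3, 0.1, 3, 0, 0, 0],
    [0.3, 0.1, 4.5, 0, 0, 0],
    [0.3, 0.1, 6, 0, 0, 0],
    [0.3, 0.1, 7.5, 0, 0, 0],
    [0.3, 0.1, 9, 0, 0, 0],
    [0.3, 0.1, 9.9, 0, 0, 0],
    [0.3, 0.1, 10.3, 0, 0, 0],
    [0.3, 0.1, 10.3, 0, 0, 0]
  ],
  "gripper": 3
}}

```text
clock: 9.13
eef_pos: [516.4, 282.4, 69.5]
eef_rot: [-3.141, -0.001, -3.116]
wrist_force: [0.3, -0.5, 0.3]
finger_gap: 30.3
```

```bash
python3 look.py 9 wrist
```

```text
9.13 [516.4 282.4  69.5] [-3.141e+00 -1.000e-03 -3.116e+00] [ 0.3 -0.5  0.3] 30.3
```

View pics/wrist9.png

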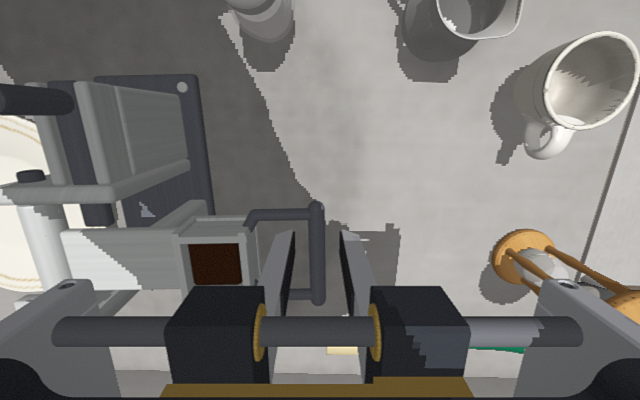

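The bar at u≈317 lies between the jaws, the inner finger inside the gap. I'll close on it.

Call:
{"method": "servo_tool", "body": {
  "series": [
    [0, 0, 0, 0, 0, 0],
    [0, 0, 0, 0, 0, 0],
    [0, 0, 0, 0, 0, 0],
    [0, 0, 0, 0, 0, 0],
    [0, 0, 0, 0, 0, 0],
    [0, 0, 0, 0, 0, 0],
    [0, 0, -0.4, 0, 0, 0],
    [0, 0, -0.8, 0, 0, 0],
    [0, 0, -1.2, 0, 0, 0],
    [0, -0.05, -1.6, 0, 0, 0]
  ],
  "gripper": 0,
  "grip_force": 12
}}

```text
clock: 10.02
eef_pos: [516.9, 281.7, 86.7]
eef_rot: [-3.141, -0.0, -3.116]
wrist_force: [3.4, -3.4, -2.4]
finger_gap: 9.6
```

```bash
python3 look.py 10 wrist
```

```text
10.02 [516.9 281.7  86.7] [-3.141 -0.    -3.116] [ 3.4 -3.4 -2.4] 9.6
```

View pics/wrist10.png

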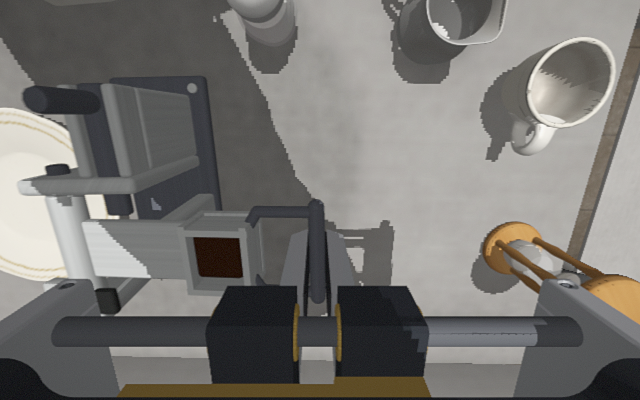

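Call:
{"method": "servo_tool", "body": {
  "series": [
    [0, -0.08, -0.64, 0, 0, 0],
    [0, -0.24, -1.58, 0, 0, 0],
    [0, -0.5, -2.67, 0, 0, 0],
    [0, -0.84, -3.74, 0, 0, 0],
    [0, -1.31, -4.93, 0, 0, 0],
    [0, -1.88, -6.07, 0, 0, 0],
    [0, -2.54, -7.17, 0, 0, 0],
    [0, -3.28, -8.21, 0, 0, 0],
    [0, -4.1, -9.19, 0, 0, 0],
    [0, -4.77, -9.88, 0, 0, 0]
  ]
}}

```text
clock: 10.9
eef_pos: [517.9, 232.9, 185.8]
eef_rot: [-3.14, -0.001, -3.117]
wrist_force: [5.0, -6.8, -8.9]
finger_gap: 9.8
```

```bash
python3 look.py 11 wrist
```

```text
10.9 [517.9 232.9 185.8] [-3.140e+00 -1.000e-03 -3.117e+00] [ 5.  -6.8 -8.9] 9.8
```

View pics/wrist11.png

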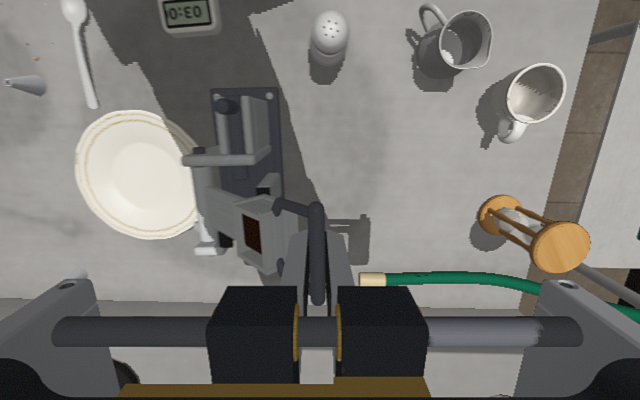

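Call:
{"method": "servo_tool", "body": {
  "series": [
    [0, -0.9, -0.67, 0, 0, 0],
    [0, -2.03, -1.55, 0, 0, 0],
    [0, -3.24, -2.31, 0, 0, 0],
    [0, -4.51, -2.97, 0, 0, 0],
    [0, -5.84, -3.51, 0, 0, 0],
    [0, -7.2, -3.92, 0, 0, 0],
    [0, -8.6, -4.21, 0, 0, 0],
    [0, -10.03, -4.38, 0, 0, 0],
    [0, -11.61, -4.41, 0, 0, 0],
    [0, -13.2, -4.29, 0, 0, 0]
  ]
}}

```text
clock: 11.78
eef_pos: [521.3, 101.2, 228.8]
eef_rot: [3.141, 0.001, -3.116]
wrist_force: [4.5, 0.5, -1.3]
finger_gap: 9.6
```

```bash
python3 look.py 12 wrist
```

```text
11.78 [521.3 101.2 228.8] [ 3.141e+00  1.000e-03 -3.116e+00] [ 4.5  0.5 -1.3] 9.6
```

View pics/wrist12.png

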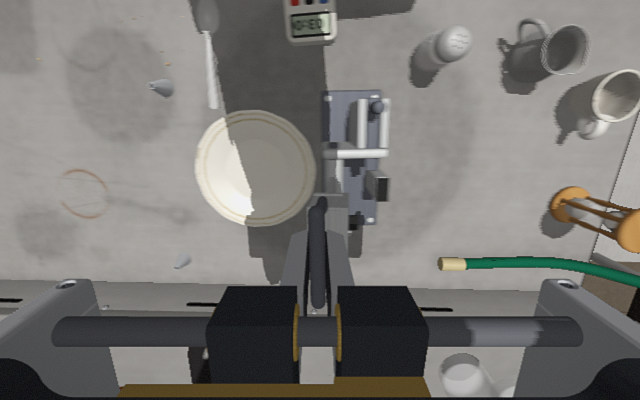

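Call:
{"method": "servo_tool", "body": {
  "series": [
    [0, -1.56, 0.29, 0, 0, 0],
    [0, -3.09, 0.72, 0, 0, 0],
    [0, -4.57, 1.31, 0, 0, 0],
    [0, -5.98, 2.05, 0, 0, 0],
    [0, -7.31, 2.91, 0, 0, 0],
    [0, -8.54, 3.91, 0, 0, 0],
    [0, -9.67, 5.03, 0, 0, 0],
    [0, -10.69, 6.25, 0, 0, 0],
    [0, -11.57, 7.57, 0, 0, 0],
    [0, -12.2, 8.7, 0, 0, 0]
  ]
}}

```text
clock: 12.67
eef_pos: [524.3, -20.9, 140.0]
eef_rot: [-3.141, 0.0, -3.117]
wrist_force: [4.1, 0.2, -0.6]
finger_gap: 9.3
```

```bash
python3 look.py 13 wrist
```

```text
12.67 [524.3 -20.9 140. ] [-3.141  0.    -3.117] [ 4.1  0.2 -0.6] 9.3
```

View pics/wrist13.png

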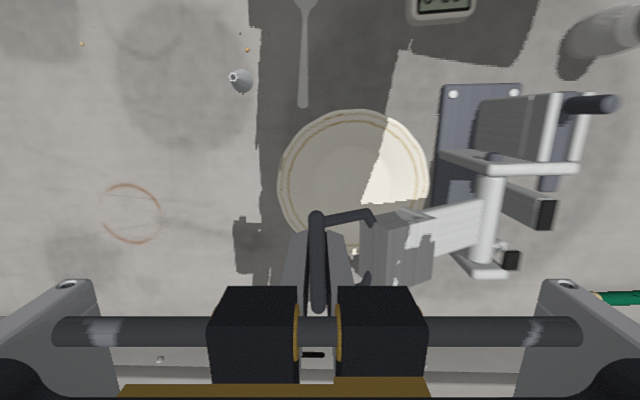

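Call:
{"method": "servo_tool", "body": {
  "series": [
    [0, -0.05, 0, 0, 0, 0],
    [0, -0.2, 0, 0, 0, 0],
    [0, -0.3, -0.3, 0, 0, 0],
    [0, -0.4, -0.6, 0, 0, 0],
    [0, -0.4, -1.0, 0, 0, 0],
    [0, -0.4, -1.5, 0, 0, 0],
    [0, -0.4, -1.5, 0, 0, 0],
    [0, -0.4, -1.5, 0, 0, 0],
    [0, -0.4, -1.5, 0, 0, 0],
    [0, -0.4, -1.5, 0, 0, 0]
  ],
  "gripper": 3
}}

```text
clock: 13.55
eef_pos: [524.4, -23.5, 156.0]
eef_rot: [3.142, -0.0, -3.116]
wrist_force: [-0.3, -0.5, 0.4]
finger_gap: 29.8
```

```bash
python3 look.py 14 wrist scene
```

```text
13.55 [524.4 -23.5 156. ] [ 3.142 -0.    -3.116] [-0.3 -0.5  0.4] 29.8
```

View pics/wrist14.png

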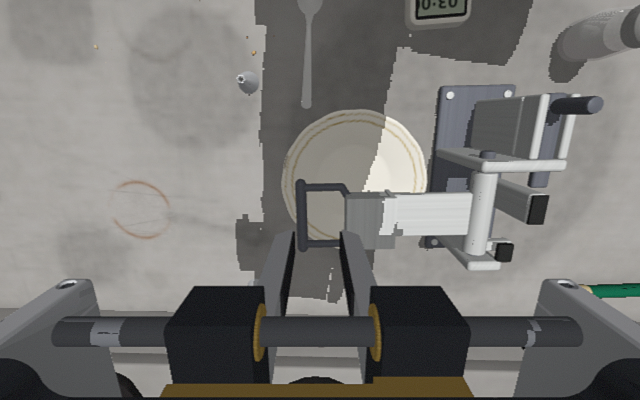

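Run:
```python
from h import *
c=dict(np.load("pics/scene14.npz")); crop(c,"pics/s14c.png",180,150,360,290,4)
```

```text
(no output)
```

View pics/s14c.png

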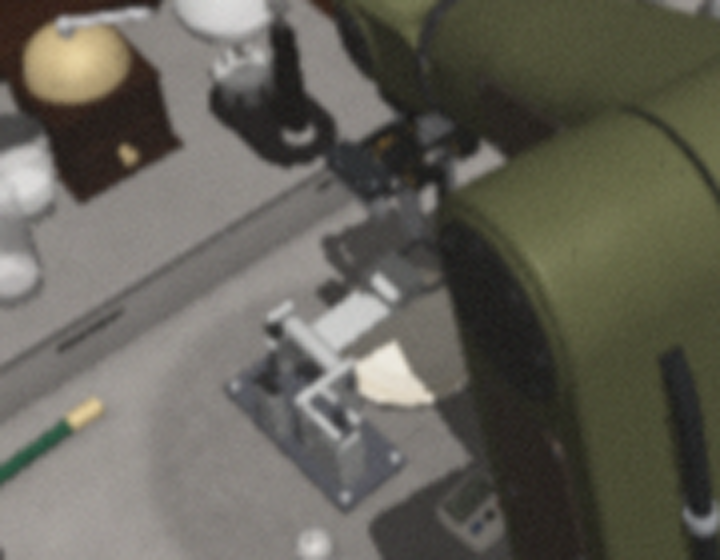

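The mould fell onto its stop (first knock), and its bar is now at u≈302, v 180–246. I'm measuring it for the regrasp.

Run:
```python
from h import *
c=dict(np.load("pics/wrist14.npz"))
for p in [(301,182),(303,246),(302,214)]: print(onz(c,*p,91).round(1))
```

```text
[497.7 -38.1  91. ]
[558.8 -35.6  91. ]
[527.2 -36.9  91. ]
```

Call:
{"method": "servo_tool", "body": {
  "series": [
    [-0.1, -0.5, 0.3, 0, 0, 0],
    [-0.2, -1.0, 1.2, 0, 0, 0],
    [-0.3, -1.35, 2.5, 0, 0, 0],
    [-0.3, -1.35, 4, 0, 0, 0],
    [-0.3, -1.35, 5.5, 0, 0, 0],
    [-0.3, -1.35, 7, 0, 0, 0],
    [-0.3, -1.35, 8, 0, 0, 0],
    [-0.3, -1.35, 8.5, 0, 0, 0],
    [-0.3, -1.35, 8.5, 0, 0, 0],
    [-0.3, -1.35, 8.5, 0, 0, 0]
  ]
}}

```text
clock: 14.48
eef_pos: [528.0, -37.1, 71.3]
eef_rot: [-3.142, 0.0, -3.116]
wrist_force: [-0.6, 0.3, 1.0]
finger_gap: 29.9
```

Call:
{"method": "servo_tool", "body": {
  "series": [
    [0, 0, 0, 0, 0, 0],
    [0, 0, 0, 0, 0, 0],
    [0, 0, 0, 0, 0, 0],
    [0, 0, 0, 0, 0, 0],
    [0, 0, 0, 0, 0, 0],
    [0, 0.05, -1.2, 0, 0, 0],
    [0, 0.2, -2.5, 0, 0, 0],
    [0, 0.45, -3.8, 0, 0, 0],
    [0, 0.85, -5.1, 0, 0, 0],
    [0, 1.35, -6.4, 0, 0, 0]
  ],
  "gripper": 0
}}

```text
clock: 15.32
eef_pos: [527.6, -24.5, 136.1]
eef_rot: [-3.14, 0.0, -3.117]
wrist_force: [-1.2, -8.6, 2.2]
finger_gap: 9.5
```

```bash
python3 look.py 15 wrist
```

```text
15.32 [527.6 -24.5 136.1] [-3.14   0.    -3.117] [-1.2 -8.6  2.2] 9.5
```

View pics/wrist15.png

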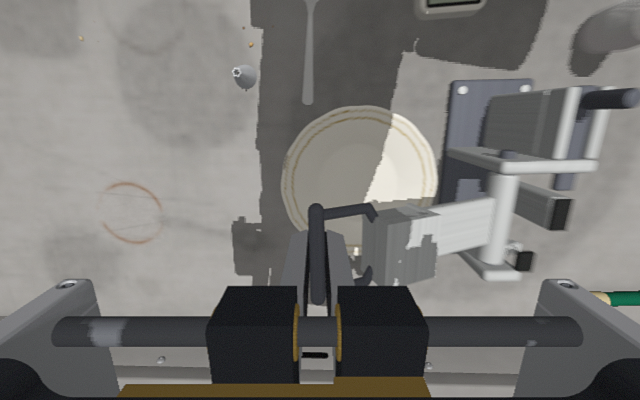

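Call:
{"method": "servo_tool", "body": {
  "series": [
    [0, -0.05, 0, 0, 0, 0],
    [0, -0.2, 0, 0, 0, 0],
    [0, -0.3, -0.3, 0, 0, 0],
    [0, -0.4, -0.6, 0, 0, 0],
    [0, -0.4, -1.0, 0, 0, 0],
    [0, -0.4, -1.5, 0, 0, 0],
    [0, -0.4, -1.8, 0, 0, 0],
    [0, -0.4, -1.8, 0, 0, 0],
    [0, -0.4, -1.8, 0, 0, 0],
    [0, -0.4, -1.8, 0, 0, 0]
  ],
  "gripper": 3
}}

```text
clock: 16.2
eef_pos: [527.5, -27.4, 153.0]
eef_rot: [3.142, -0.0, -3.116]
wrist_force: [-0.4, 0.2, -0.2]
finger_gap: 30.1
```

```bash
python3 look.py 16 wrist
```

```text
16.2 [527.5 -27.4 153. ] [ 3.142 -0.    -3.116] [-0.4  0.2 -0.2] 30.1
```

View pics/wrist16.png

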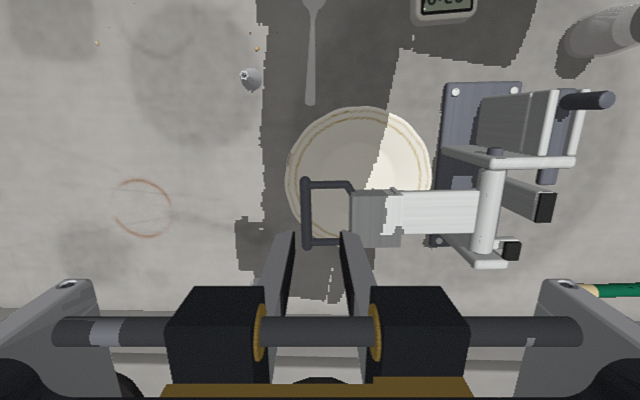

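Call:
{"method": "servo_tool", "body": {
  "series": [
    [0, -0.4, 0.3, 0, 0, 0],
    [0, -0.8, 1.2, 0, 0, 0],
    [0, -1.0, 2.5, 0, 0, 0],
    [0, -1.0, 4, 0, 0, 0],
    [0, -1.0, 5.5, 0, 0, 0],
    [0, -1.0, 7, 0, 0, 0],
    [0, -1.0, 7.8, 0, 0, 0],
    [0, -1.0, 8.2, 0, 0, 0],
    [0, -1.0, 8.2, 0, 0, 0],
    [0, -1.0, 8.2, 0, 0, 0]
  ]
}}

```text
clock: 17.08
eef_pos: [528.0, -37.6, 71.5]
eef_rot: [-3.142, 0.0, -3.116]
wrist_force: [0.1, 0.2, -0.0]
finger_gap: 30.4
```

Call:
{"method": "servo_tool", "body": {
  "series": [
    [0, 0, 0, 0, 0, 0],
    [0, 0, 0, 0, 0, 0],
    [0, 0, 0, 0, 0, 0],
    [0, 0, 0, 0, 0, 0],
    [0, 0, 0, 0, 0, 0],
    [0, 0.05, -1.2, 0, 0, 0],
    [0, 0.2, -2.5, 0, 0, 0],
    [0, 0.45, -3.8, 0, 0, 0],
    [0, 0.85, -5.1, 0, 0, 0],
    [0, 1.35, -6.4, 0, 0, 0]
  ],
  "gripper": 0
}}

```text
clock: 17.92
eef_pos: [527.4, -24.6, 135.8]
eef_rot: [-3.14, -0.0, -3.117]
wrist_force: [-1.0, -3.9, -0.8]
finger_gap: 9.2
```

Call:
{"method": "servo_tool", "body": {
  "series": [
    [0, -0.05, 0, 0, 0, 0],
    [0, -0.2, 0, 0, 0, 0],
    [0, -0.3, -0.3, 0, 0, 0],
    [0, -0.4, -0.6, 0, 0, 0],
    [0, -0.4, -1.0, 0, 0, 0],
    [0, -0.4, -1.5, 0, 0, 0],
    [0, -0.4, -1.8, 0, 0, 0],
    [0, -0.4, -1.8, 0, 0, 0],
    [0, -0.4, -1.8, 0, 0, 0],
    [0, -0.4, -1.8, 0, 0, 0]
  ],
  "gripper": 3
}}

```text
clock: 18.75
eef_pos: [527.5, -27.9, 153.0]
eef_rot: [3.142, -0.0, -3.116]
wrist_force: [0.4, 0.5, 0.0]
finger_gap: 30.0
```

Call:
{"method": "servo_tool", "body": {
  "series": [
    [0.5, 0, -0.5, 0, 0, 0],
    [2, 0, -1, 0, 0, 0],
    [4, 0, -1.5, 0, 0, 0],
    [6, 0, -2, 0, 0, 0],
    [8, 0, -2, 0, 0, 0],
    [10, 0, -2, 0, 0, 0],
    [12, 0, -2, 0, 0, 0],
    [13.5, 0, -2, 0, 0, 0],
    [14, 0, -2, 0, 0, 0],
    [14, 0, -2, 0, 0, 0]
  ]
}}

```text
clock: 19.58
eef_pos: [387.2, -31.5, 173.6]
eef_rot: [-3.141, 0.001, -3.117]
wrist_force: [0.4, 0.6, -0.2]
finger_gap: 30.0
```

```bash
python3 look.py 17 wrist
```

```text
19.58 [387.2 -31.5 173.6] [-3.141e+00  1.000e-03 -3.117e+00] [ 0.4  0.6 -0.2] 30.0
```

View pics/wrist17.png

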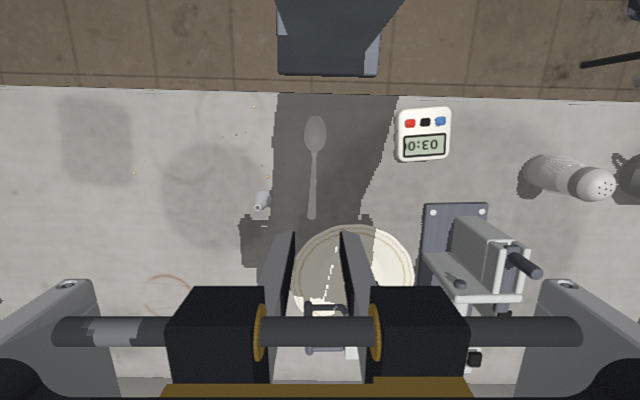

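```bash
python3 look.py 17 scene top
python3 - <<'E'
from h import *
c=dict(np.load("pics/scene17.npz")); a=c["pixels"][190:260,240:320,::-1]
d=dict(np.load("pics/top17.npz")); b=d["pixels"][160:230,230:310,::-1]
cv2.imwrite("pics/st17.png",cv2.resize(np.hstack([a,b]),None,fx=5,fy=5,interpolation=cv2.INTER_CUBIC))
print(proj(c,[525,22,20]),proj(d,[525,22,20]))
E
```

```text
19.63 [387.9 -31.5 173.6] [-3.141e+00  1.000e-03 -3.117e+00] [-0.2  0.1 -0.4] 30.3
[280.25452897 231.88436665] [284.85517796 192.27138108]
```

View pics/st17.png

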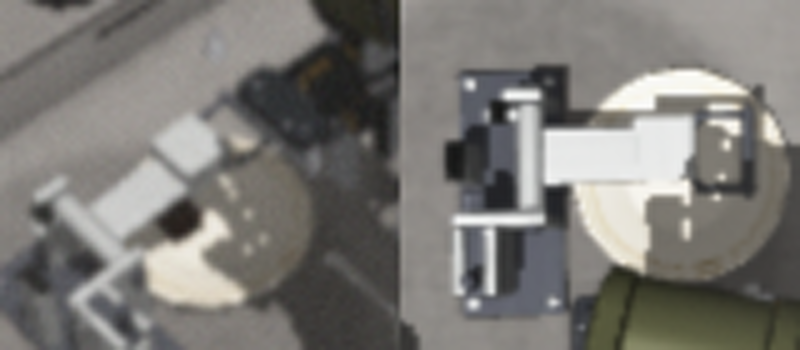

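The scene crop shows a dark brown patch on the plate near (276,234), beside the mould arm. I'll check whether that is the chocolate lying on the plate.

Run:
```python
from h import *
c=dict(np.load("pics/scene17.npz")); 
p=c["pixels"].astype(int)[215:250,255:300]; m=((p.sum(2)<200)&(p[:,:,0]>p[:,:,2]+8)).astype(np.uint8)
n,l,s,ce=cv2.connectedComponentsWithStats(m)
for i in range(1,n):
    if s[i,4]>5: print(s[i],ce[i]+[255,215],p[l==i].mean(0).round(), onz(c,*(ce[i]+[255,215]),19), onz(c,*(ce[i]+[255,215]),70))
for z in (19,60,75,100): print(z,proj(c,[525,22,z]))
```

```text
[17 17  8  5 24] [276.08333333 234.08333333] [48. 42. 38.] [528.26199817  40.98199845  19.        ] [498.47262489  59.9339298   70.        ]
19 [280.26915601 232.02508633]
60 [279.65660153 226.1319978 ]
75 [279.4257214  223.91081242]
100 [279.03249841 220.12780541]
```

Call:
{"method": "servo_tool", "body": {
  "series": [
    [0, -2, 0, 0, 0, 0],
    [0, -5, 0, 0, 0, 0],
    [0, -8, 0, 0, 0, 0],
    [-2, -10, 0, 0, 0, 0],
    [-5, -10, 1, 0, 0, 0],
    [-8, -10, 3, 0, 0, 0],
    [-9, -10, 5, 0, 0, 0],
    [-9.2, -10, 6.5, 0, 0, 0],
    [-9.2, -10, 7, 0, 0, 0],
    [-9.2, -10, 7, 0, 0, 0]
  ]
}}

```text
clock: 20.57
eef_pos: [481.8, -128.9, 101.7]
eef_rot: [3.141, -0.003, -3.116]
wrist_force: [0.0, 0.3, -0.4]
finger_gap: 29.8
```

```bash
python3 look.py 18 wrist
```

```text
20.57 [ 481.8 -128.9  101.7] [ 3.141e+00 -3.000e-03 -3.116e+00] [ 0.   0.3 -0.4] 29.8
```

View pics/wrist18.png

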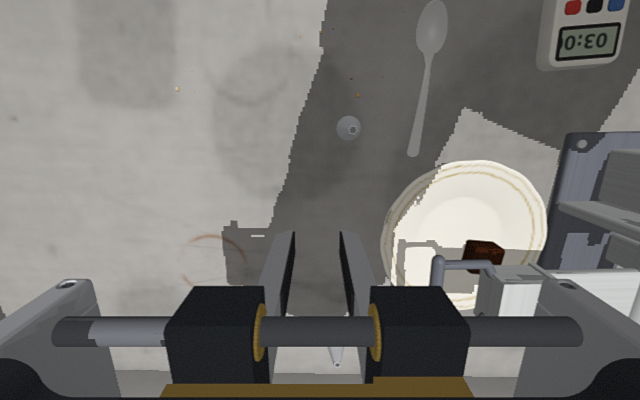

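```bash
python3 - <<'E'
from h import *
c=dict(np.load("pics/wrist18.npz"))
print(onz(c,484,255,22),onz(c,484,255,65))
for z in (19,30,60,72): print(z,proj(c,[525,22,z]))
print(proj(c,[502,-1,78]),proj(c,[502,43,78]))
crop(c,"pics/w18c.png",360,140,560,290,4)
E
python3 pl.py pics/wrist18.npz 382 548 160 309
```

```text
[528.25734901  39.13451591  22.        ] [506.70341178  10.80839096  65.        ]
19 [465.97399525 250.27376266]
30 [471.65258378 255.42068365]
60 [489.58448428 271.6736794 ]
72 [497.97336846 279.27714   ]
[479.44098109 256.99597215] [535.19268851 258.28501694]
[[510.5, -63.6, 18.0], [506.3, 101.0, 18.0], [434.7, 5.9, 18.0], [594.8, 33.6, 18.0]] [508.38338402  18.67743058  18.        ] [514.7394484   19.74164674  18.        ]
```

View pics/w18c.png

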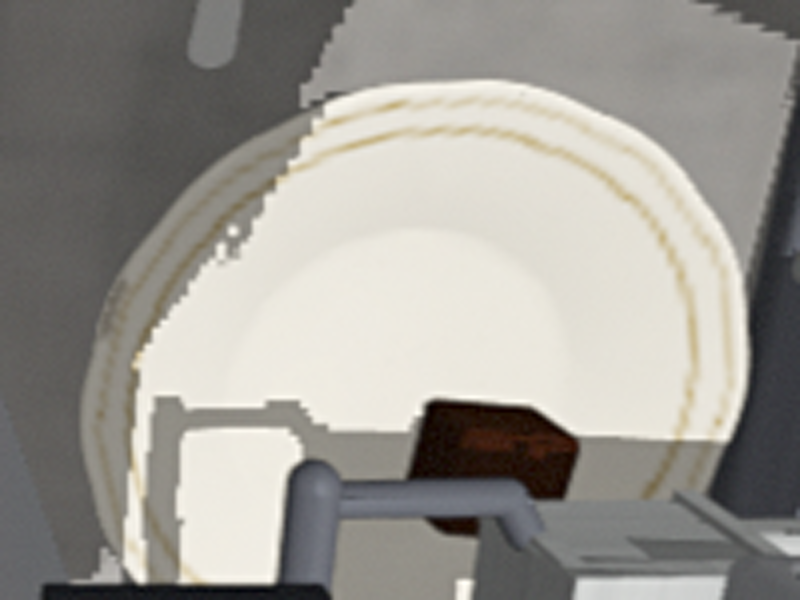

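The scene and wrist rays agree: the chocolate sits at about (528,39) on the plate at z≈20. The mould is on its stop, both nozzles stand and the hand is clear. Handing in.

```bash
python3 -c "
from cell import *
print(sign_off()); print(read_state()['clock'])"
```

```text
the job is handed in; nothing more can be done
None
the job is handed in; nothing more can be done
```

The job is handed in at about 21 s of the 72 s allowed. The sign-off reports no verdict, so success rests on my own checks.

**What I did**
- I slid the larger plate between the two nozzles with the open fingers inside its rim. It stopped about 9 mm from my estimate of the drop point.
- The bolt was already drawn, so I swung the mould over by its handle without touching the bolt. Three knocks followed, counting the first fall onto the stop.

**Last checks**
- **Chocolate:** it lies on the plate at about (528, 39) mm in world x, y, roughly 23 mm from the plate's centre. The scene and wrist views agree to about 2 mm at plate height.
- **Plate:** it is flat, with its centre at about (515, 20) mm. My last wrist measurement scattered by up to 8 mm in x, because the mould partly hid the rim.
- **Mould:** it looks to be resting turned over on its stop. I judged that from the pictures and did not measure the angle after the last knock.
- **Nozzles and bystanders:** nozzle_b is still upright in the last picture. The other nozzle is only partly in view there, behind the gripper, but it is standing. I saw no bystander disturbed, but I didn't measure them all again.
- **Hand:** it is clear of everything, with no measurable contact force.

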